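Stand the slumped book back up and close the bookend

TASK

In the row of books beside the little drawer unit, the mustard book has slumped over onto the bookend. Pushing with the fingers only and picking nothing up, first push the mustard book back upright while the bookend stays where it is; then slide the bookend along the desk until it is flat against the mustard book and the whole row stands upright and snug between the drawer unit and the bookend. Leave the other things on the desk alone.

Things in the scene. Friction and masses are not known exactly. Their poses are not given: they have to be found in the camera images.
- drawers: White desk drawer unit, brass knobs, 200 (x) x 170 (y) x 200 (z) mm, fixed; place and yaw (to 0.2 rad) vary. Origin: centre of its underside. -x points out of the drawer fronts, roughly to the robot. The row of books runs along its -y axis from its -y side face, 85 mm from the origin; books and bookend are centred within about 15 mm of its origin along its x.
- book_navy: Navy hardback book, 145 (x) x 30 (y, thickness) x 195 (z, height) mm, 0.45 kg, loose, standing upright in the row, spine to -x. Origin: centre of its foot (lower edge face). It or the grey book is the one next to the drawer unit.
- book_grey: Light grey hardback book, 135 (x) x 30 (y, thickness) x 200 (z, height) mm, 0.45 kg, loose, standing upright in the row, spine to -x. Origin: centre of its foot. It or the navy book is the one next to the drawer unit; the two stand about 1 mm apart.
- book_mustard: Mustard hardback, 140 (x, spine to fore edge) x 30 (y, towards the other books) x 205 (z, foot to head) mm, 0.45 kg, loose. Origin: centre of its foot. Tipped 25 to 37 deg about x, away from the others: its outer (-y) foot edge stands 40 to 55 mm from them and hardly slips, its outer cover rests on the bookend's top edge, head free above. Within 8 deg of upright it stands by itself.
- mustard_centre (a point): Centre of the mustard book: half-way up (102.5 mm from its foot) and mid-thickness; about 102 mm high when the book stands upright. Same axes as the book. The head of the book rises 20 to 40 mm as it is pushed up, along an arc about the outer foot edge.
- bookend: Bookend: dark walnut L-plate carrying a white marble block, together a solid block 100 (x) x 70 (y, along the row) x 100 (z) mm, 0.9 kg, loose; slides under a push of 4 to 6 N (up to 10 N with the book ahead of it). Origin: centre of its underside. The walnut +y face, 35 mm from the origin, belongs against the books; the marble -y face is free to be pushed.
- bookend_face (a point): Middle of the bookend's flat walnut +y face, 50 mm above the desk. With the row snug it lies 175 mm from the drawer unit's origin along the unit's -y axis (85 mm + three books of 30 mm).
- vase: Terracotta vase with a narrow neck, 92 mm diameter, 170 mm high, loose, behind or to one side of the row. Origin: centre of its underside. To be left alone.
- brush_jar: Clear jar 76 mm diameter, 100 mm high, with brushes and pencils up to 185 mm high, loose, behind or to one side of the row. Origin: centre of its underside. To be left alone.
- succulent: White pot 92 mm diameter, 75 mm high, with a green succulent up to 115 mm high, loose, behind or to one side of the row. Origin: centre of its underside. To be left alone.
- mug: White mug, 80 mm diameter, 90 mm high, loose, to the robot's right. Origin: centre of its underside. To be left alone.
- urchin: White spiny sea-urchin ornament, 74 mm wide, 67 mm high, loose, nearer the robot than the row, to its right. Origin: centre of its underside. To be left alone.
- notebook: Dark blue notebook lying flat, 150 x 210 x 16 mm, loose, on the robot's left. Origin: centre of its underside. To be left alone.
Things that resemble listed ones, but are neither listed nor needed, are in the scene too. What is shaped like the bookend but orange or red is not meant. Leave any green or pink look-alike of the book_navy alone.

How it is judged (in metres and radians):
On the way:
1. the mustard book has been pushed upright (within 8 degrees) while the bookend is still within 20 mm of where it was (angle between book_mustard's own z axis and vertical below 0.14 rad and distance of bookend from where it was at the start of the episode below 0.02 m), for 0.2 s.
At the end, for the whole second after the job is handed in: All three books upright (within 3.4 degrees) and at rest; the bookend flat against the mustard book (within 5 mm, parallel within 4.5 degrees); at most 9 mm of slack in the whole row; book and bookend still in the row (within 50 mm of the drawer unit's middle, front to back) (angle between each of book_mustard, book_navy, book_grey's own z axis and vertical below 0.06 rad and angle between bookend's own z axis and vertical below 0.04 rad and y of bookend_face in the frame of drawers between -0.184 and -0.165 m and y of bookend_face in the frame of book_mustard between -0.02 and -0.01 m and x of bookend in the frame of drawers between -0.05 and 0.05 m and x of book_mustard in the frame of drawers between -0.05 and 0.05 m and angle between the y axis of bookend and the y axis of book_mustard, either way round below 0.08 rad and linear speed of each of book_mustard, bookend below 0.02 m/s); the robot touches nothing.
It fails at once if the mustard book is lifted more than 20 mm (height (world z) of mustard_centre above 0.1235 m).
It fails at once if the bookend is lifted more than 20 mm or tipped (height (world z) of bookend above 0.02 m or angle between bookend's own z axis and vertical above 0.3 rad).
It fails at once if a standing book is lifted more than 20 mm or knocked over (height (world z) of any of book_navy, book_grey above 0.02 m or angle between any of book_navy, book_grey's own z axis and vertical above 0.5 rad).
It fails at once if the mustard book falls flat (angle between book_mustard's own z axis and vertical above 1.2 rad).
It fails at once if one of the other things on the desk is shifted more than 30 mm or knocked over (distance of any of vase, brush_jar, succulent, mug, urchin, notebook from where it was at the start of the episode above 0.03 m or angle between any of vase, brush_jar, succulent, mug's own z axis and vertical above 0.5 rad).
It also fails if it takes over 48 s, if anything falls off the work surface, if the arm or the gripper's body presses on something with over 40 N, if the wrist force passes 120 N, or if a joint passes its speed limit or range.

ROBOT

A 6-joint arm with a two-finger parallel gripper is mounted at the origin on the work surface. World frame = base frame: x ahead of the robot, y to its left, z up, the work surface at z = 0. Lengths are in mm, angles in degrees, forces in N, time in s.
With the tool pointing down it reaches from about 300 to 850 mm from the base axis. Payload 4.2 kg.
Tool frame: the origin (TCP) lies at the very end of the fingers, on their centre line; the grasp point (between the pads) lies 19 mm behind it; x points along the fingers, z is the direction in which the jaws open and shut, and the axes are right-handed (so a half turn about x gives the same grasp; the last joint's range is limited). The gripper opens to 91 mm and grips with 3 to 60 N. Pads are 32 mm wide; open, the fingers measure 118 mm over their backs; the gripper's body (76 mm by 178 mm) begins 60 mm behind the grasp point.
Start: joints at [62.166, 18.312, 89.639, -0, 72.044, -1.146], TCP at [258.259, 513.756, 213.976] pointing down, gripper open.
Joint ranges: [-177.97, 177.97], [-48.28, 115.42], [12.27, 149.76], [-77.06, 257.06], [2.81, 150.46], [-146.56, 146.56]. Speed limits (degrees/s): [147.25, 147.25, 180, 180, 180, 180].

INTERFACE

Orientations are given as [roll, pitch, yaw] about the fixed x, y, z axes, in that order (R = Rz(yaw) Ry(pitch) Rx(roll)).
In Python, from workcell import state, grab_frame, camera_info, env, search_frame, place_of gives the robot as it stands.
- The arm moves only by the tool drive_tool, never from a script. Its argument "plan" is a list of rows, each a list of 7 numbers: the turn, a rotation vector about the world's x, y, z in degrees, then the shift along the world's x, y, z in mm, then the finger opening in mm, from 0 to 91.2. In form: [[wx, wy, wz, dx, dy, dz, jaw], ...]. A call has 1 to 10 rows; each row is the pose to reach, as a shift and turn from the pose measured when the call began; what a row does not reach only later rows make up. A row lasts 1/8 s, in which the tool goes at most 62.5 mm and 10.7 degrees, less where a joint would pass 70% of its speed; a pose out of reach is approached as far as the arm can. A call with a gripper value outside its range is refused whole. The fingers move at their own pace and stop on an object; "grip_force" is the grip in N (left out, the last holds). Time passes only in rows, so rows that repeat a pose let the fingers close. It gives the time, the measured TCP pose, the force and the opening at its end, in the units of the state.
- state(): the state, without advancing time (a new reading comes with each control period).
- grab_frame(name): name is "side" or "top" or "wrist"; returns the picture (480x640x3 uint8, red, green, blue); there is no depth.
- camera_info(name): a dict with "intrinsics" (3x3 intrinsics, pixels), "k1" (the pictures are not rectified: a ray, as slopes to the right and down, at radius r is drawn at 1 + k1 r^2 times it, then the intrinsics apply), "origin" and "orientation" of the camera in the world; the wrist camera has in their place "hand_eye" (4x4, takes a point from camera to tool coordinates, whose origin is the TCP and whose axes are the tool frame's). Camera axes: x right, y down, z forward; pixel columns grow to the right and rows downward; lengths in mm; the calibration is good to about 2 mm. A picture is of the moment at which its call begins: read the wrist's pose just before it. camera_info takes no time and is no camera call.
- env.job_done(): hands the job in, once; it reports no verdict.
Trained networks look in the newest picture that a camera, given by its name, has taken for a name from the list of things; names that differ only in an ending like _2 or _b are one class to them, and where a whole thing is asked for, a point or a joint stands for the part that bears it (a point fixed in the world has none). Each returns a list of dicts, best first, with "p" (0 to 1); they miss things now and then, are a little off and sometimes report something else, mostly with a low value. They report only what shows in the picture. A call takes as long as a camera call. They do not tell look-alikes from the thing itself.
- search_frame(camera, label): "rect" ([left, top, right, bottom] as shares, 0 to 1, of the picture: columns of its width, rows of its height, round what is visible of it).
- place_of(camera, label): "location" ([column, row] as shares, 0 to 1, of the picture: columns of its width, rows of its height: a listed point, or the origin of a listed thing).
The state is a dict: "time_s": time; "qpos": joint angles; "qvel": joint speeds; "effort": joint torques, N m; "ee_pos": TCP position; "ee_rot": TCP orientation; "force": force on the tool from outside, world axes, zero at the start; "torque": the same for the moment, N m; "gripper_width": finger opening in mm.
Only numpy, scipy, OpenCV 4.12 (cv2) and the standard library are available. Lean on these libraries where they do the work, as an engineer would, in place of code of your own. Each camera call takes 0.05 s, during which the arm holds its last target. There are 200 camera calls.

## Working session

There is one attempt and no reset: what is moved stays moved. The work goes in short steps, Python scripts to look and compute and a tool call to move; the robot and the scene stay as the last step left them, time stands still between calls to the robot, and variables do not carry over. Pictures are saved under pics/ and viewed, about 8 in all and at most 12, crops included, and the job is handed in when it is done.

Besides the shell and the picture viewer there is one more tool, called after ">>>" in YAML: its name, and indented under it one key for each argument. drive_tool: Moves the arm, as the interface text tells. Its arguments: {"type":"object","properties":{"plan":{"type":"array"},"grip_force":{"type":"number"}},"required":["plan"]}

```bash
mkdir -p pics; ls
cat > h.py <<'E'
import numpy as np, cv2
from scipy.spatial.transform import Rotation as R
from workcell import state, grab_frame, camera_info, env, search_frame, place_of
def cam(n):
    c=camera_info(n); K=np.array(c["intrinsics"]); k1=c["k1"]
    if "hand_eye" in c:
        s=state(); T=np.eye(4); T[:3,:3]=R.from_euler('xyz',s["ee_rot"],degrees=True).as_matrix(); T[:3,3]=s["ee_pos"]
        T=T@np.array(c["hand_eye"]); return K,k1,T[:3,3],T[:3,:3]
    o=np.array(c["orientation"]); 
    M=o if o.shape==(3,3) else R.from_euler('xyz',o,degrees=True).as_matrix()
    return K,k1,np.array(c["origin"]),M
def proj(n,P):
    K,k1,o,M=cam(n); p=(np.atleast_2d(P)-o)@M; s=p[:,:2]/p[:,2:]; s=s*(1+k1*(s**2).sum(1,keepdims=True))
    return s*[K[0,0],K[1,1]]+K[:2,2]
def ray(n,uv):
    K,k1,o,M=cam(n); d=(np.asarray(uv,float)-K[:2,2])/[K[0,0],K[1,1]]; s=d.copy()
    for _ in range(20): s=d/(1+k1*(s@s))
    return o,M@np.r_[s,1]
def onz(n,uv,z):
    o,d=ray(n,uv); return o+d*(z-o[2])/d[2]
E
python3 - <<'E'
from h import *
print(state()); print(camera_info("side"),camera_info("top"))
for n in("side","top"):
    f=grab_frame(n); cv2.imwrite(f"pics/{n}0.png",f[:,:,::-1])
    for l in("drawers","book_navy","book_grey","book_mustard","mustard_centre","bookend","bookend_face"):
        for r in place_of(n,l)[:3]:
            uv=np.array(r["location"])*[640,480]; print(n,l,round(r["p"],2),uv.round(),onz(n,uv,{"mustard_centre":95,"bookend_face":50}.get(l,0)).round())
E
```

```text
pics
{'time_s': 0.0, 'qpos': array([ 6.21646745e+01,  1.83508206e+01,  8.97075369e+01, -1.26168064e-03,
        7.20431936e+01, -1.14736738e+00]), 'qvel': array([-0.00616367,  0.00286985, -0.01811679, -0.10791103, -0.03262072,
        0.02116738]), 'effort': array([-1.22518661e-03, -4.12462234e+01, -2.31977892e+01,  7.24491267e-02,
        4.58446483e-02, -1.56133683e-04]), 'ee_pos': array([258.0292817 , 513.27935432, 213.12084339]), 'ee_rot': array([ 179.52938463,   89.89844175, -117.15818342]), 'force': array([-0.0637474 , -0.18026049,  0.64188811]), 'torque': array([ 0.06994108, -0.00729639, -0.03939401]), 'gripper_width': 90.82479548891148}
{'intrinsics': array([[466.70319868,   0.        , 316.73794273],
       [  0.        , 466.70319868, 241.89373428],
       [  0.        ,   0.        ,   1.        ]]), 'k1': -0.009448507886619367, 'origin': array([ 820.55004304, -180.31229204, 1128.01247682]), 'orientation': array([-160.88631985,    0.52372117,   47.19130954])} {'intrinsics': array([[587.38413329,   0.        , 319.3888189 ],
       [  0.        , 587.38413329, 236.40578356]
[... 665 characters left out ...]
 95.]
side bookend 0.92 [263. 266.] [482. -65.   0.]
side bookend 0.74 [319. 379.] [ 778. -148.    0.]
side bookend 0.64 [262. 335.] [ 611. -179.    0.]
side bookend_face 0.6 [265. 324.] [ 605. -157.   50.]
top book_navy 0.69 [286. 169.] [755. 162.   0.]
top book_navy 0.58 [276. 311.] [297. 203.   0.]
top book_grey 0.79 [309. 241.] [519.  93.   0.]
top book_grey 0.41 [336. 156.] [792.  -2.   0.]
top book_mustard 0.96 [324. 244.] [507.  44.   0.]
top mustard_centre 0.75 [342. 244.] [501. -10.  95.]
top bookend 0.86 [395. 211.] [ 609. -189.    0.]
top bookend 0.86 [378. 156.] [ 790. -139.    0.]
top bookend 0.63 [361. 253.] [475. -73.   0.]
top bookend_face 0.62 [387. 207.] [ 616. -156.   50.]
```

Run:
```python
from h import *
a=cv2.imread("pics/side0.png"); b=cv2.imread("pics/top0.png")
cv2.imwrite("pics/top_c.png",cv2.resize(b[120:360,180:480],(800,640))[:600])
```

```text
(no output)
```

View pics/side0.png

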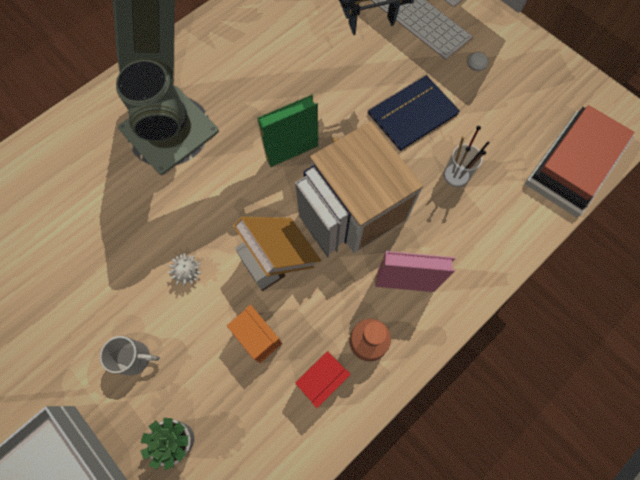

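View pics/top_c.png

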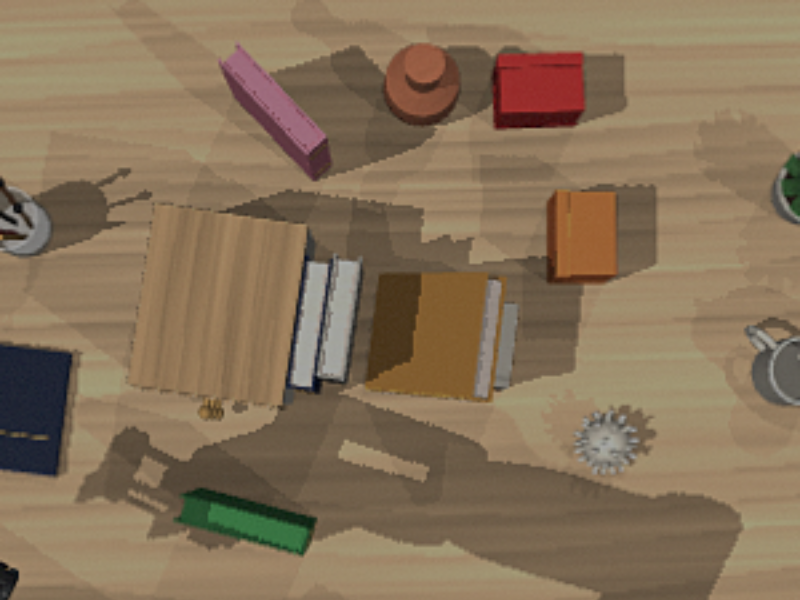

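Bookend candidates in the side image are (263,266), (262,335) and (319,379). The last two are the orange and red decoys. The one at (263,266), under the mustard book with a grey-white marble block, is the one meant. I'll confirm it in an enlarged crop.

Run:
```python
from h import *
a=cv2.imread("pics/side0.png")
cv2.imwrite("pics/side_c.png",cv2.resize(a[150:300,220:420],(800,600),interpolation=cv2.INTER_CUBIC))
c=lambda u,v:(180+u/8*3,120+v/8*3)
P=[onz("top",c(*q),200) for q in((155,203),(308,226),(283,406),(130,386))]
P=np.array(P);print(P.round(1)); m=P.mean(0); v=P[1]-P[0]+P[2]-P[3]; print("centre",m.round(1),"yaw(-y axis dir)",np.degrees(np.arctan2(-v[1],-v[0]))-90, np.linalg.norm(v)/2)
print(np.degrees(np.arctan2(v[0],-v[1])))
```

```text
[[641.3 291.7 200. ]
 [611.7 125.5 200. ]
 [417.4 156.7 200. ]
 [442.8 321.8 200. ]]
centre [528.3 223.9 200. ] yaw(-y axis dir) -9.446567874205229 167.94032525894147
-9.446567874205222
```

View pics/side_c.png

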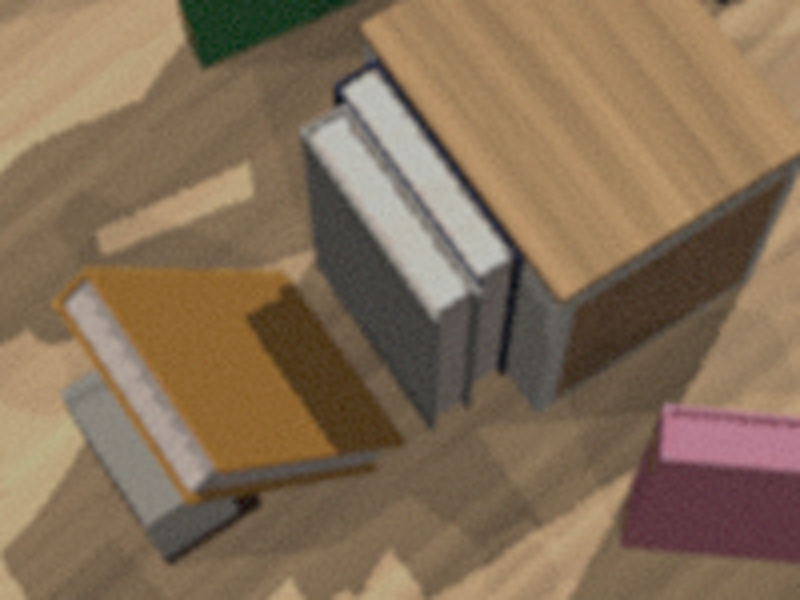

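The crop confirms it: the grey-white marble block with a dark walnut edge at the side-image point (263,266), under the mustard book. Next I'll fit the poses from the corner pixels.

```bash
cat > fit.py <<'E'
from h import *
from scipy.optimize import least_squares
ct=lambda u,v:(180+u/8*3,120+v/8*3); cs=lambda u,v:(220+u/4,150+v/4)
MB=[("side",cs(85,268),(-70,15,205)),("side",cs(215,472),(70,15,205)),("side",cs(57,302),(-70,-15,205)),("side",cs(192,498),(70,-15,205)),
("side",cs(283,272),(-70,15,0)),("side",cs(400,442),(70,15,0)),("side",cs(372,467),(70,-15,0)),
("top",ct(475,397),(-70,15,205)),("top",ct(488,278),(70,15,205)),("top",ct(492,400),(-70,-15,205)),("top",ct(503,275),(70,-15,205))]
BE=[("side",cs(67,393),(-50,-35,100)),("side",cs(152,525),(50,-35,100)),("side",cs(170,560),(50,-35,0)),("top",ct(517,305),(50,-35,100)),("top",ct(508,387),(-50,-35,100))]
def mp(p,b):
    x,y,yaw,t=p; return np.r_[x,y,0]+R.from_euler('xz',[t,yaw],degrees=True).apply(np.array(b)+[0,15,0])-0
def bp(p,b): return np.r_[p[0],p[1],0]+R.from_euler('z',p[2],degrees=True).apply(b)
def fit(D,f,p0): 
    r=least_squares(lambda p:np.concatenate([(proj(n,f(p,b))[0]-uv) for n,uv,b in D]),p0,loss='soft_l1'); return r.x,r.fun.reshape(-1,2)
if __name__=="__main__":
    p,f=fit(MB,mp,[505,30,-9,30]); print("mustard outer foot x,y,yaw,tilt",p.round(2)); print(f.round(1).tolist())
    q,f=fit(BE,bp,[478,-70,-9]); print("bookend",q.round(2)); print(f.round(1).tolist())
    D=np.array([528.3,223.9,0]); Rd=R.from_euler('z',-9.45,degrees=True)
    L=lambda P: Rd.inv().apply(np.array(P)-D).round(1)
    for n,P in dict(foot=[p[0],p[1],0],headout0=mp(p,(0,-15,205)),headin0=mp(p,(0,15,205)),headout_near=mp(p,(-70,-15,205)),be=[q[0],q[1],0],be_near=bp(q,(-50,0,100)),be_marble=bp(q,(0,-35,50))).items(): print(n,np.round(P,1),"drawer frame",L(P))
E
python3 fit.py
```

```text
mustard outer foot x,y,yaw,tilt [502.18  34.59  -8.12  34.56]
[[-0.3, -0.2], [2.2, -0.5], [-1.5, 0.1], [-1.0, 1.6], [-0.5, -0.4], [1.4, -0.0], [0.3, 1.1], [-1.7, 0.8], [-1.2, -2.4], [-0.0, 0.7], [1.2, 0.2]]
bookend [486.73 -65.35  -8.26]
[[-1.8, -1.3], [-0.2, 0.1], [0.5, 1.4], [-0.2, -1.3], [-0.5, 0.5]]
foot [502.2  34.6   0. ] drawer frame [   5.3 -191.     0. ]
headout0 [485.8 -80.5 168.8] drawer frame [   8.  -307.3  168.8]
headin0 [489.2 -56.1 185.8] drawer frame [   7.4 -282.6  185.8]
headout_near [416.5 -70.6 168.8] drawer frame [ -62.  -308.9  168.8]
be [486.7 -65.3   0. ] drawer frame [   6.5 -292.1    0. ]
be_near [437.2 -58.2 100. ] drawer frame [ -43.5 -293.2  100. ]
be_marble [ 481.7 -100.    50. ] drawer frame [   7.2 -327.1   50. ]
```

Run:
```python
from fit import *
D=np.array([528.3,223.9,0]); Rd=R.from_euler('z',-9.45,degrees=True)
ct=lambda u,v:(180+u/8*3,120+v/8*3)
L=lambda P: Rd.inv().apply(np.array(P)-D).round(1)
for n,uv,z in(("urchin",(607,441),35),("orange c1",(548,283),100),("orange c2",(615,281),100),("orange c3",(616,192),100),("orange c4",(557,192),100),("mug",(790,368),90)):
    P=onz("top",ct(*uv),z); print(n,P.round(),L(P))
s=state(); T=R.from_euler('xyz',s["ee_rot"],degrees=True); print(T.as_matrix().round(2))
for til in(15,):
  for sg in(1,-1):
    ez=Rd.apply([sg,0,0]); a=Rd.apply([0,np.sin(np.radians(til)),-np.cos(np.radians(til))]); 
    G=R.from_matrix(np.c_[a,np.cross(ez,a),ez]); 
    print(sg,(G*T.inv()).as_rotvec(degrees=True).round(1))
for P in((7,-350,300),(7,-350,118),(7,-270,150),(-3,-362,20),(-3,-190,20)):
    W=D+Rd.apply(P); print(P,W.round(),"shift",(W-s["ee_pos"]).round())
```

```text
urchin [ 368. -215.   35.] [ -86.1 -459.6   35. ]
orange c1 [ 552. -144.  100.] [  83.4 -359.2  100. ]
orange c2 [ 552. -221.  100.] [  96.4 -435.3  100. ]
orange c3 [ 655. -226.  100.] [ 198.9 -423.4  100. ]
orange c4 [ 657. -158.  100.] [ 189.2 -355.7  100. ]
mug [ 447. -423.   90.] [  25.9 -651.5   90. ]
[[ 0.   -0.89  0.45]
 [ 0.    0.45  0.89]
 [-1.    0.    0.  ]]
1 [ 14.3   7.3 -72.3]
-1 [  7.9 -15.5 106.5]
(7, -350, 300) [ 478. -122.  300.] shift [ 219. -636.   86.]
(7, -350, 118) [ 478. -122.  118.] shift [ 219. -636.  -96.]
(7, -270, 150) [491. -44. 150.] shift [ 233. -557.  -64.]
(-3, -362, 20) [ 466. -133.   20.] shift [ 208. -646. -194.]
(-3, -190, 20) [494.  37.  20.] shift [ 236. -477. -194.]
```

>>> drive_tool:
  plan:
    - [0,0,0,0,0,60,44]
    - [2,1,-10,20,-60,90,44]
    - [4,2,-20,40,-120,90,44]
    - [6,3,-30,60,-180,90,44]
    - [8,4,-40,80,-240,90,44]
    - [10,5,-50,105,-300,90,44]
    - [12,6,-60,130,-360,90,44]
    - [14,7,-70,155,-420,90,44]
    - [14.3,7.3,-72.3,175,-480,90,44]
    - [14.3,7.3,-72.3,195,-540,90,44]

```text
time_s: 2.05
ee_pos: [447.8, -11.5, 304.4]
ee_rot: [89.8, 75.0, 80.3]
force: [0.8, 0.8, 0.0]
gripper_width: 43.9
```

>>> drive_tool:
  plan:
    - [0,0,0,15,-58,0,44]
    - [0,0,0,30,-111,0,44]
    - [0,0,0,30,-111,-55,44]
    - [0,0,0,30,-111,-110,44]
    - [0,0,0,30,-111,-160,44]
    - [0,0,0,30,-111,-182,44]
    - [0,0,0,30,-111,-182,44]
    - [0,0,0,30,-111,-182,44]

```text
time_s: 3.05
ee_pos: [478.7, -122.8, 123.5]
ee_rot: [89.3, 75.0, 79.8]
force: [1.2, -0.5, 0.3]
gripper_width: 44.1
```

Run:
```python
from h import *
s=state(); print(s["ee_pos"],s["force"])
a=grab_frame("side")[150:300,200:400]; cv2.imwrite("pics/s1.png",cv2.resize(a[:,:,::-1],(800,600)))
```

```text
[ 478.68562417 -122.82829633  123.5182047 ] [ 1.21191444 -0.53951909  0.29123715]
```

View pics/s1.png

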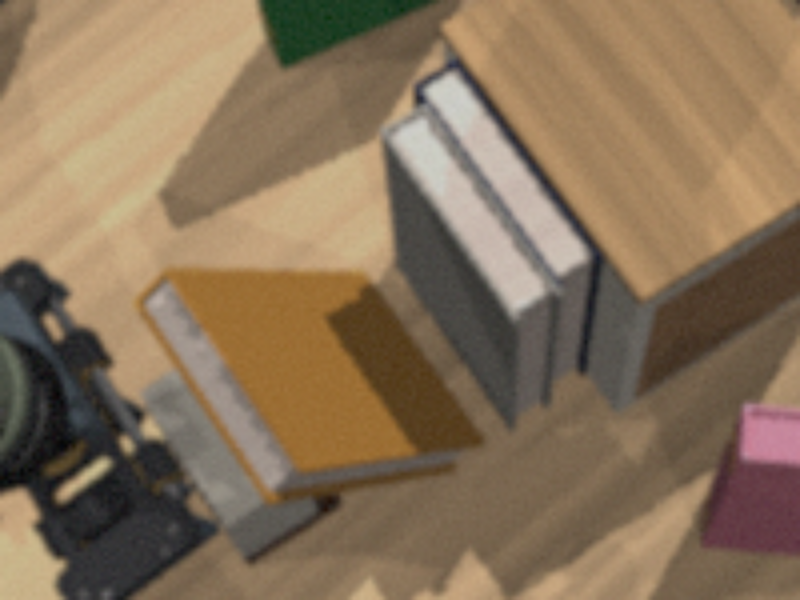

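>>> drive_tool:
  plan:
    - [0,0,0,3.3,20,0,44]
    - [0,0,0,5.7,35,0,44]
    - [0,0,0,7.4,45,2,44]
    - [0,0,0,9,55,5,44]
    - [0,0,0,10.7,65,9,44]
    - [0,0,0,12.3,75,13,44]
    - [0,0,0,13.9,85,17,44]

```text
time_s: 3.98
ee_pos: [492.8, -37.2, 141.1]
ee_rot: [89.2, 75.0, 79.7]
force: [-0.6, -0.2, -0.1]
gripper_width: 43.8
```

Run:
```python
from h import *
a=grab_frame("side")[150:300,200:400]; cv2.imwrite("pics/s2.png",cv2.resize(a[:,:,::-1],(800,600)))
```

```text
(no output)
```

View pics/s2.png

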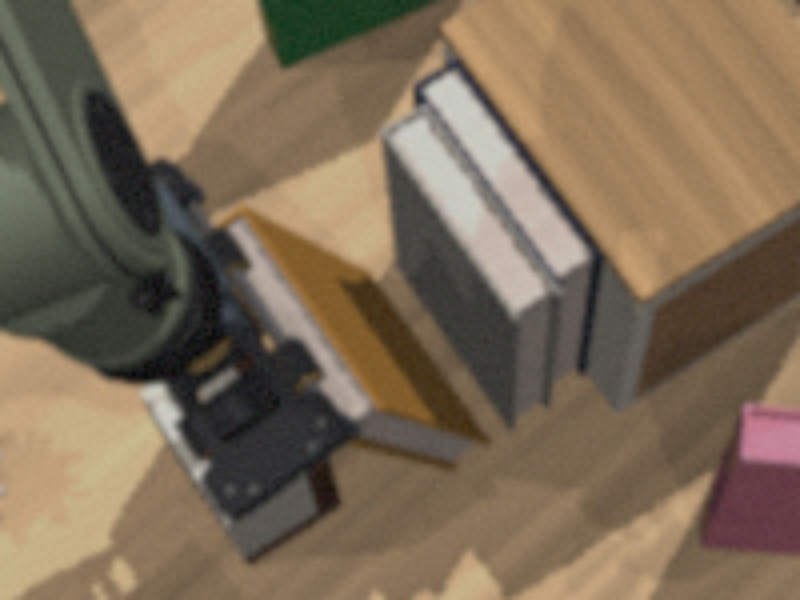

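The book is rising about its foot and the bookend hasn't moved (its corner is still at crop (250,560)). I'll keep pushing.

>>> drive_tool:
  plan:
    - [0,0,0,1.6,10,4,44]
    - [0,0,0,3.3,20,8,44]
    - [0,0,0,4.4,27,10,44]
    - [0,0,0,5.4,33,11,44]
    - [0,0,0,6.2,38,12,44]
    - [0,0,0,7,42,12,44]
    - [0,0,0,7,42,12,44]

```text
time_s: 4.9
ee_pos: [500.0, 6.0, 153.5]
ee_rot: [89.1, 75.0, 79.6]
force: [0.1, -0.9, 0.0]
gripper_width: 44.2
```

Run:
```python
from h import *
print(state()["force"])
a=grab_frame("side")[150:300,200:400]; cv2.imwrite("pics/s3.png",cv2.resize(a[:,:,::-1],(800,600)))
```

```text
[ 0.10581639 -0.85013145  0.00971221]
```

View pics/s3.png

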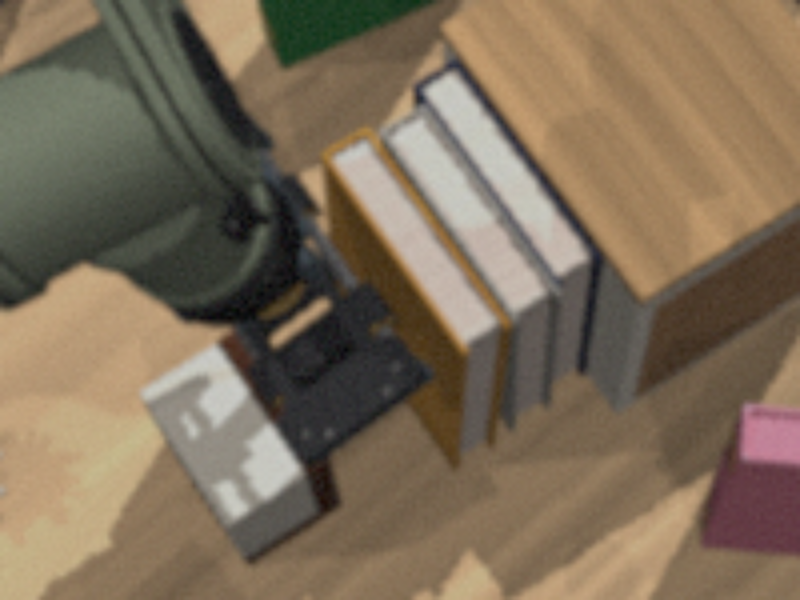

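The mustard book stands upright and the bookend is still in place (corner at (250,560)). Next I'll back off, go down behind the marble face and push.

>>> drive_tool:
  plan:
    - [0,0,0,-5,-30,3,44]
    - [0,0,0,-15,-80,3,44]
    - [0,0,0,-30,-120,3,44]
    - [0,0,0,-39.5,-141,3,44]
    - [0,0,0,-39.5,-141,0,44]
    - [0,0,0,-39.5,-141,-40,44]
    - [0,0,0,-39.5,-141,-80,44]
    - [0,0,0,-39.5,-141,-105,44]
    - [0,0,0,-39.5,-141,-119,44]
    - [0,0,0,-39.5,-141,-119,44]

```text
time_s: 6.2
ee_pos: [460.4, -134.5, 34.0]
ee_rot: [89.4, 74.9, 80.0]
force: [-0.9, 0.8, 0.6]
gripper_width: 44.3
```

Run:
```python
from h import *
print(state()["force"])
a=grab_frame("side")[150:300,200:400]; b=grab_frame("top")[150:300,250:450]
cv2.imwrite("pics/s4.png",cv2.resize(np.vstack([a,b])[:,:,::-1],(800,1200))[::2,::2] if 0 else cv2.resize(np.hstack([a,b])[:,:,::-1],(800,300),interpolation=cv2.INTER_CUBIC))
```

```text
[-0.86671966  0.82472855  0.58018512]
```

View pics/s4.png

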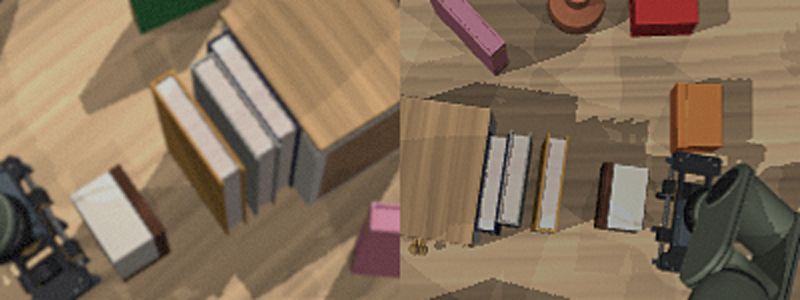

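The mustard book is standing, with a gap of about 16 mm to the grey one, and the fingers are behind the marble face. Pushing along the row now.

>>> drive_tool:
  plan:
    - [0,0,0,1.6,10,0,44]
    - [0,0,0,2.6,16,0,44]
    - [0,0,0,3.6,22,0,44]
    - [0,0,0,4.6,28,0,44]
    - [0,0,0,5.9,36,0,44]
    - [0,0,0,7.2,44,0,44]
    - [0,0,0,8.5,52,0,44]
    - [0,0,0,9.8,60,0,44]
    - [0,0,0,11.1,68,0,44]
    - [0,0,0,12.3,75,0,44]

```text
time_s: 7.55
ee_pos: [474.8, -61.8, 35.8]
ee_rot: [87.8, 75.2, 78.5]
force: [-1.6, -7.8, 2.9]
gripper_width: 43.8
```

Run:
```python
from h import *
print(state()["force"])
a=grab_frame("side")[170:290,230:390]; b=grab_frame("top")[170:290,270:430]
cv2.imwrite("pics/s5.png",cv2.resize(np.hstack([a,b])[:,:,::-1],(800,300),interpolation=cv2.INTER_CUBIC))
```

```text
[-1.57401283 -7.78224771  2.87331005]
```

View pics/s5.png

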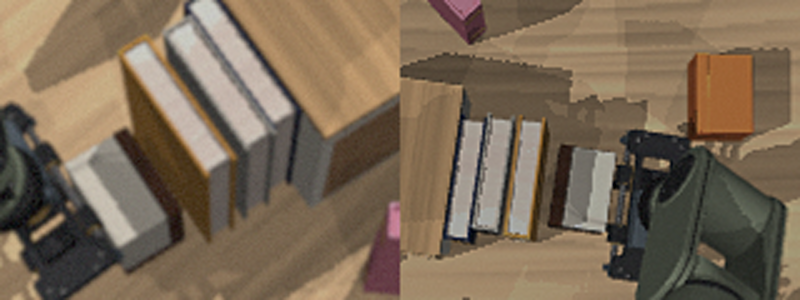

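>>> drive_tool:
  plan:
    - [0,0,0,1,6,0,44]
    - [0,0,0,2,11,-1,44]
    - [0,0,0,2.6,16,-1,44]
    - [0,0,0,3.4,20,-1,44]
    - [0,0,0,4,23,-1,44]
    - [0,0,0,4.4,26,-1,44]
    - [0,0,0,4.4,26,-1,44]

```text
time_s: 8.52
ee_pos: [480.5, -37.3, 35.5]
ee_rot: [86.8, 75.3, 77.5]
force: [-2.0, -11.8, 5.8]
gripper_width: 43.8
```

Run:
```python
from h import *
print(state()["force"])
a=grab_frame("side")[170:290,230:390]; b=grab_frame("top")[170:290,270:430]
cv2.imwrite("pics/s6.png",cv2.resize(np.hstack([a,b])[:,:,::-1],(800,300),interpolation=cv2.INTER_CUBIC))
```

```text
[ -1.96697957 -11.81191118   5.83476283]
```

View pics/s6.png

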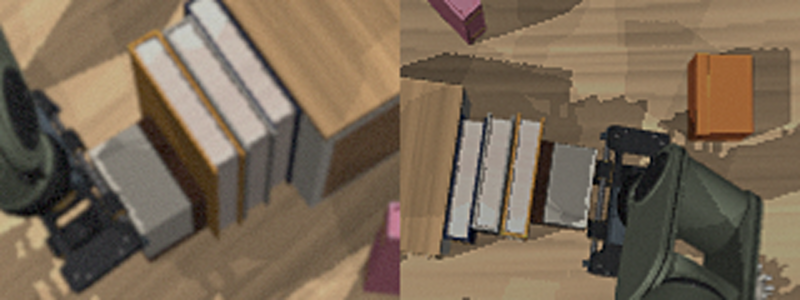

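>>> drive_tool:
  plan:
    - [0,0,1,0.3,2,-1,44]
    - [0,0,2,0.6,4,-1,44]
    - [0,0,2.5,0.9,6,-1,44]
    - [0,0,2.5,0.9,6,-1,44]

```text
time_s: 9.12
ee_pos: [483.3, -34.3, 35.4]
ee_rot: [85.4, 75.6, 78.6]
force: [-2.6, -13.3, 6.0]
gripper_width: 43.9
```

Run:
```python
from h import *
s=state();print(s["force"],s["ee_pos"],s["torque"])
```

```text
[ -2.64778801 -13.31765202   5.99961873] [483.34230782 -34.2993035   35.36055143] [-2.22481096  0.24695258 -0.35758057]
```

>>> drive_tool:
  plan:
    - [0,0,1,0,3,-1,44]
    - [0,0,1,0,5,-1,44]
    - [0,0,1,0,7,-1,44]
    - [0,0,1,0,8,-1,44]
    - [0,0,1,0,8,-1,44]

```text
time_s: 9.75
ee_pos: [484.5, -33.4, 35.3]
ee_rot: [83.4, 76.3, 77.8]
force: [-10.7, -31.7, 13.4]
gripper_width: 43.8
```

Run:
```python
from h import *
s=state();print(s["force"],s["ee_pos"],s["torque"])
a=grab_frame("side")[170:290,230:390]; b=grab_frame("top")[170:290,270:430]
cv2.imwrite("pics/s7.png",cv2.resize(np.hstack([a,b])[:,:,::-1],(800,300),interpolation=cv2.INTER_CUBIC))
```

```text
[-10.70953766 -31.68248914  13.44444662] [484.48844772 -33.37977104  35.28980504] [-5.10636085  1.37651267 -0.65022353]
```

View pics/s7.png

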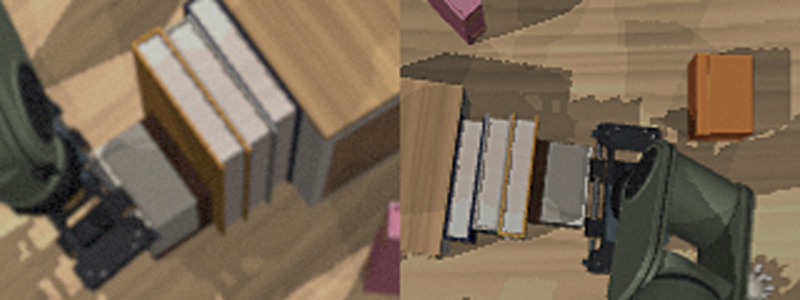

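The force rose to over 30 N with almost no travel, so the row is snug. Retreating straight back along the row, then up.

>>> drive_tool:
  plan:
    - [0,0,0,-1,-6,0,44]
    - [0,0,0,-3.3,-20,0,44]
    - [0,0,0,-6.6,-40,0,44]
    - [0,0,0,-6.6,-40,40,44]
    - [0,0,0,-6.6,-50,100,44]
    - [0,0,0,-20,-90,150,44]
    - [0,0,0,-50,-140,200,44]
    - [0,0,0,-80,-200,200,44]
    - [0,0,0,-100,-250,200,44]
    - [0,0,0,-100,-250,200,44]

```text
time_s: 11.1
ee_pos: [383.2, -285.9, 235.0]
ee_rot: [83.5, 76.2, 77.7]
force: [0.8, 1.1, 0.6]
gripper_width: 43.9
```

Run:
```python
from h import *
a=grab_frame("side"); b=grab_frame("top")
a=cv2.resize(a[160:270,240:380],(560,440),interpolation=cv2.INTER_CUBIC);b=cv2.resize(b[170:270,270:370],(400,400),interpolation=cv2.INTER_CUBIC)
c=np.zeros((440,800,3),np.uint8); c[:,:400]=a[:,:400]; c[:400,400:]=b
cv2.imwrite("pics/s8.png",c[:,:,::-1])
```

```text
(no output)
```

View pics/s8.png

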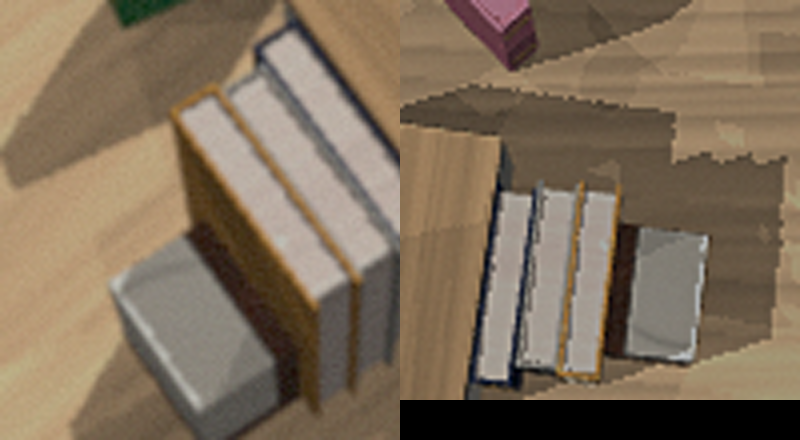

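Run:
```python
from fit import *
cs=lambda u,v:(240+u/4,160+v/4); ct=lambda u,v:(270+(u-400)/4,170+v/4)
MB=[("side",cs(173,108),(-70,-15,205)),("side",cs(318,305),(70,-15,205)),("side",cs(358,275),(70,15,205)),("side",cs(218,88),(-70,15,205)),("side",cs(312,412),(70,-15,0)),
("top",ct(619,185),(70,-15,205)),("top",ct(601,380),(-70,-15,205)),("top",ct(582,188),(70,15,205)),("top",ct(565,375),(-70,15,205))]
BE=[("side",cs(112,285),(-50,-35,100)),("side",cs(200,410),(50,-35,100)),("side",cs(205,440),(50,-35,0)),("top",ct(709,236),(50,-35,100)),("top",ct(693,362),(-50,-35,100))]
D=np.array([528.3,223.9,0]); Rd=R.from_euler('z',-9.45,degrees=True)
L=lambda P: Rd.inv().apply(np.array(P)-D).round(1)
p,f=fit(MB,mp,[510,60,-9,0]); print("mustard",p.round(2),"drawer frame outer foot",L([p[0],p[1],0]),f.round(1).tolist())
q,f=fit(BE,bp,[490,15,-9]); print("bookend",q.round(2),"face",L(bp(q,(0,35,50))),f.round(1).tolist())
for n in("side","top"):
    for l in("bookend","bookend_face","book_mustard","mustard_centre"):
        for r in place_of(n,l)[:3]:
            uv=np.array(r["location"])*[640,480]; print(n,l,round(r["p"],2),L(onz(n,uv,{"mustard_centre":102,"bookend_face":50}.get(l,0))))
```

```text
mustard [ 5.0473e+02  4.9600e+01 -7.7900e+00 -4.1000e-01] drawer frame outer foot [   5.4 -175.8    0. ] [[-1.5, 0.4], [-0.9, 0.4], [0.7, 0.3], [-1.4, -1.7], [0.5, 1.5], [0.1, 0.4], [-0.8, 0.0], [-1.0, -1.5], [-2.2, 0.1]]
bookend [503.2   16.72  -8.35] face [   8.6 -173.5   50. ] [[-1.7, -2.0], [-0.4, 0.3], [0.9, 4.2], [-0.5, -0.6], [-0.4, 0.4]]
side bookend 0.73 [   2.3 -214.2    0. ]
side bookend 0.64 [ 309.9 -317.2    0. ]
side bookend 0.63 [ 144.  -388.4    0. ]
side bookend_face 0.97 [ 140.3 -357.5   50. ]
side bookend_face 0.74 [   1.9 -178.2   50. ]
side book_mustard 0.94 [  -1.1 -157.     0. ]
side mustard_centre 0.89 [   7.1 -154.7  102. ]
top bookend 0.97 [ 328.1 -317.3    0. ]
top bookend 0.59 [ 153.3 -400.2    0. ]
top bookend 0.57 [   5.8 -216.8    0. ]
top bookend_face 0.7 [  13.5 -161.1   50. ]
top book_mustard 0.68 [   2.6 -152.7    0. ]
top book_mustard 0.55 [  18.1 -149.5    0. ]
top mustard_centre 0.64 [   3.5 -156.7  102. ]
```

```bash
python3 -c "
from h import *
print(env.job_done())"
```

```text
the job is handed in; nothing more can be done
None
```

I pushed the mustard book upright with the fingers, and in the pictures the bookend hadn't moved. I then slid the bookend along the desk until the force rose to over 30 N, meaning the row was tight. After that I backed the arm clear and handed the job in at about 11 s. It gave no verdict.

**Last checks, from my corner fits:**
- **Mustard book:** it leans about 0.4°, with its outer foot 176 mm from the drawer unit's origin (175 mm is exact).
- **Bookend:** its face lies at about 174 mm, and it is parallel to the mustard book within about 0.6°. The fingers' final position gave 175 mm.
- **Other things:** nothing else moved in the views I looked at, but I didn't measure the other objects again. I judged the navy and grey books upright by eye only.

**Disagreements:** the trained networks were less consistent about the bookend face. The side view gave 178 mm, and a low-confidence top reading gave 161 mm, out of line with everything else. They also ranked the orange and red look-alikes among their bookend results, and I ignored those.

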